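# Dock the keyed bowl under the nightlight

## Robot

A 6-joint arm with a two-finger parallel gripper is mounted at the origin on the work surface. World frame = base frame: x ahead of the robot, y to its left, z up, the work surface at z = 0. Lengths are in m, angles in degrees, forces in N, time in s.
With the tool pointing down it reaches from about 0.3 to 0.75 m from the base axis. Payload 8.5 kg.
Tool frame: the origin (TCP) lies on the centre line of the jaws, within the pads' length; the fingertips stand 14 mm ahead of it and the grasp point (between the pads) lies 5 mm behind it; z points along the fingers, x is the direction in which the jaws open and shut, and the axes are right-handed (so a half turn about z gives the same grasp; the last joint's range is limited). The gripper opens to 85 mm and grips with 20 to 120 N. Pads are 22 mm wide; open, the fingers measure 114 mm over their backs; the gripper's body (76 mm by 85 mm) begins 54 mm behind the grasp point. The pads swing forward as they close: fully open they stand 13 mm farther back than shut.
Start: joints at [-85.331, 21.807, 74.336, -0, 83.858, -12.336], TCP at [0.161, -0.526, 0.213] pointing down, gripper open.
Joint ranges: [-178.18, 178.18], [-50.72, 133.34], [12.68, 142.11], [-81.47, 261.47], [9.98, 163.14], [-165.26, 165.26]. Speed limits (degrees/s): [136.94, 136.94, 180, 180, 180, 180].

## Interface

Orientations are given as a 3x3 rotation matrix whose columns are the frame's x, y, z axes.
In Python, from rig import * gives the robot as it stands.
- The arm moves only by the shell command python3 -m crank 'ROWS' [FORCE]. ROWS is JSON, one flat list of numbers, 7 for each row, row after row: the turn, a rotation vector about the world's x, y, z in rad, then the shift along the world's x, y, z in m, then the opening in per cent of the stroke, from 0 (shut) to 100 (fully open). A call has 1 to 20 rows; each row shifts and turns the commanded pose from where the row before left it; what a row does not reach is not made up. A row lasts 1/10 s, in which the tool goes at most 50 mm and 8.59 degrees, less where a joint would pass 70% of its speed; a pose out of reach is approached as far as the arm can. A call is refused whole if a number of a shift passes 0.05 or a number of a turn 0.15, either way. A call with a gripper value outside its range is refused whole. The fingers move at their own pace and stop on an object; FORCE is the grip in N (left out, the last holds). Time passes only in rows, so rows that do not move let the fingers close. It gives the time, the measured TCP pose, the force and the opening at its end, in the units of the state.
- observe(): the state, without advancing time (a new reading comes with each control period).
- get_image(name): name is "scene" or "side" or "wrist"; returns a dict with "frame" (400x640x3 uint8, red, green, blue), "fov_y" (degrees; the focal length in pixels is half the picture's height over the tangent of half this angle, whatever the lens; pixels are square), "cx", "cy" (the principal point, pixels), "k1" (the pictures are not rectified: a ray, as slopes to the right and down, at radius r is drawn at 1 + k1 r^2 times it, then the intrinsics apply), "world_to_cam" (4x4, takes a point from world to camera coordinates). Camera axes: x right, y up, looking along -z (the intrinsics and any distortion apply to the point x, -y, -z); pixel columns grow to the right and rows downward; lengths in m; the calibration is good to about 2 mm. A picture is of the moment at which its call begins. There is no depth.
- close_job(): hands the job in, once; it reports no verdict.
The state is a dict: "time_s": time; "q": joint angles; "qvel": joint speeds; "joint_efforts": joint torques, N m; "position": TCP position; "tool_rot": TCP orientation; "ft_force": force on the tool from outside, world axes, zero at the start; "wrist_torque": the same for the moment, N m; "grip_width": finger opening in m.
Only numpy, scipy, OpenCV 4.12 (cv2) and the standard library are available. Lean on these libraries where they do the work, as an engineer would, in place of code of your own. Each camera call takes 0.05 s, during which the arm holds its last target. There are 200 camera calls.

## Task

Swing the nightlight's arm away from over the round tray, towards the far side of the console, to the 60 degree mark, and leave it holding there. Then take the blue key bowl off its sloping stand and stack it the right way round on the tray, turning it until its notched foot drops over the keys and it sits fully home and level; leave it free and leave the other things where they are.

Things in the scene. Friction and masses are not known exactly. Their poses are not given: they have to be found in the camera images.
- tray: Round aluminium tray, 190 mm across, fixed. Origin: centre of its underside, z up; a small black dot on its floor lies towards its +x. Floor 4 mm thick. On it a round collar, 120 mm inside and 128 mm outside diameter, rises to 20 mm above the origin. The keys stand inside the collar.
- tray_floor (a point): Centre of the tray floor. Round it three fixed radial keys, 12 mm wide, 38 to 60 mm from the centre, rise 10 mm above the floor: one red, and black ones 130 and 230 degrees counterclockwise from it seen from above. The keys' angle is NOT reported and varies: the red key lies within 25 degrees either side of the tray's +x; see it or feel for it.
- bowl: Hard blue key bowl, 0.25 to 0.46 kg, 144 mm across the rim, 55 mm high. Origin: centre of the foot's underside; z up out of the bowl; red tab on the rim at +x. Starts on the stand, tilted 30 degrees towards the robot, +x uphill. Riding on the keys its origin is 14 mm above the tray's origin; fully home 4 mm above it.
- bowl_foot (a point): Centre of the foot's underside (the bowl's origin). Foot ring 88 mm inside and 113 mm outside diameter, 14 mm high, with three notches about 21 mm wide right through it, at +x (below the red tab, for the red key) and at 130 and 230 degrees counterclockwise from above. It enters the tray's collar with about 3 mm play all round.
- bowl_grip (a point): Centre of the black carry bar that bridges the bowl along its y axis, 90 mm above the bowl's origin. The bar is 140 mm long, 12 mm thick along x, 20 mm tall (80 to 100 mm above the origin), with free room below it.
- stand: Fixed wooden sloping stand, 160 x 160 mm; origin on the console under its centre. Its board rises by 30 degrees towards its +x; board surface 65 mm above the origin at the centre, with a 10 mm lip along the lower edge.
- nightlight: Base of the nightlight, fixed; origin under its centre, on the upright hinge axis. Base disc 90 mm across, 22 mm post, white dial disc 80 mm across at 180 to 184 mm height with a red tick at the 60 degree mark. Above it turns the arm: a dark bar 12 mm wide, 195 to 209 mm high, out to a white shade 72 mm across (173 to 211 mm high).
- lamp_arm (a joint): Angle of the nightlight's arm about the upright axis of its post, rad. At 0 the arm points along the base's -y (to the robot's right), it grows as the arm swings towards the far side (+x); 1.047 is the 60 degree mark. Stiff friction hinge, 0.25 N m, it stays where it is left.
- lamp_head (a point): Centre of the shade on the arm, 200 mm from the hinge axis, 195 mm high.
- pill_case: Bystander: red twist-lid pill case, 70 mm across, 34 mm high; origin under its centre.
- paperweight: Bystander: glass paperweight, 76 mm across, 49 mm high; origin under its centre.
- shoehorn: Bystander: wooden shoehorn, 215 mm long; origin under its middle.
- gel: Bystander: clear gel bottle, 56 mm across, 140 mm high; origin under its centre.
- glasses_case: Bystander: blue glasses case 60 x 160 x 40 mm; origin under its centre.
There are look-alikes about, which are no part of the job. Several things have the shape of the bowl; the one meant has the colours described above.

How it is judged:
By the outcome, as a careful person would: the job done as asked, in the order asked, and still so for the second after the job is handed in, with the robot touching nothing.
It also fails if it takes over 72 s, if anything falls off the work surface, if the arm or the gripper's body presses on something with over 40 N, if the wrist force passes 120 N, or if a joint passes its speed limit or range.

## Working session

There is one attempt and no reset: what is moved stays moved. The work goes in short steps, Python scripts to look and compute and a shell command to move; the robot and the scene stay as the last step left them, time stands still between calls to the robot, and variables do not carry over. Pictures are saved under pics/ and viewed, about 8 in all and at most 12, crops included, and the job is handed in when it is done.

```bash
mkdir -p pics; ls
python3 - <<'E'
from rig import *
import cv2,numpy as np
for n in ("scene","side","wrist"):
    d=get_image(n); cv2.imwrite(f"pics/{n}0.png",d["frame"][:,:,::-1])
    print(n,d["fov_y"],d["cx"],d["cy"],d["k1"],np.round(d["world_to_cam"],4).tolist())
a=cv2.imread("pics/scene0.png");b=cv2.imread("pics/side0.png")
o=observe();print(o["time_s"],o["grip_width"],np.round(o["tool_rot"],3).tolist(),o["position"])
E
```

```text
pics
scene 49.19239950942819 316.2364851621294 191.53932436805758 0.03045941208624786 [[-0.362, 0.9322, 0.0007, 0.199], [-0.8015, -0.3117, 0.5103, 0.4108], [0.4759, 0.1841, 0.86, -1.9154], [0.0, 0.0, 0.0, 1.0]]
side 54.3091207850779 317.3586337641116 208.92801791002915 -0.043282519993823355 [[0.9926, -0.121, -0.0105, -0.568], [0.0906, 0.6796, 0.728, -0.1674], [-0.0809, -0.7235, 0.6855, -1.3541], [0.0, 0.0, 0.0, 1.0]]
wrist 66.30278504161372 318.42371005619447 199.36256441280526 -0.021026349697483918 [[0.2937, -0.9559, -0.0004, -0.5499], [0.9194, 0.2826, -0.2737, 0.0352], [0.2617, 0.08, 0.9618, -0.3771], [0.0, 0.0, 0.0, 1.0]]
0.15 0.0852287405393298 [[0.292, -0.956, -0.0], [-0.956, -0.292, 0.001], [-0.001, -0.0, -1.0]] [ 0.16083004 -0.52574506  0.21296946]
```

View pics/scene0.png

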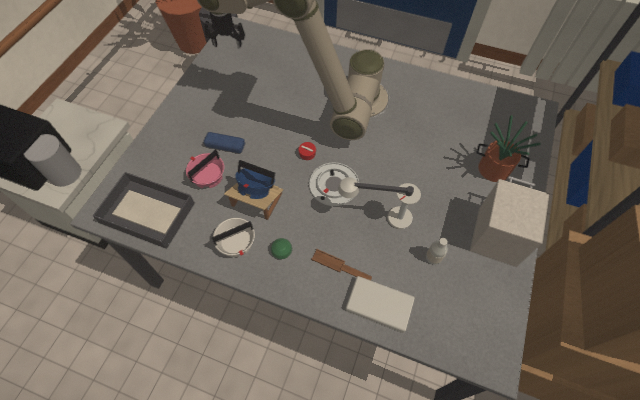

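View pics/side0.png

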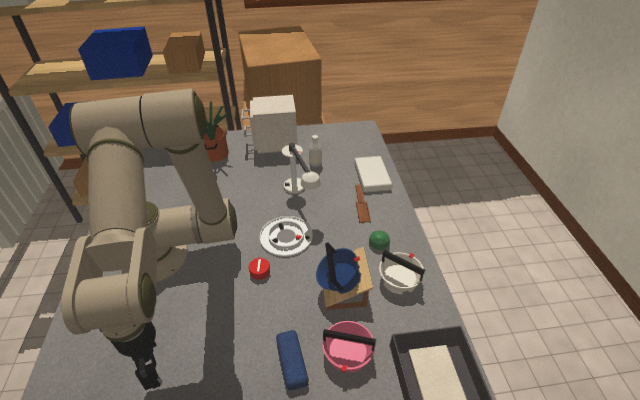

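The scene and side views show three bowl shapes: pink (205,170 scene / 348,345 side), white (233,237 / 402,272), and blue on the sloping stand (255,182 / 338,270). The blue bowl on the stand is the one meant. The tray is at (333,184) scene / (286,237) side, and the lamp hinge is near (402,200) / (293,170). I'll confirm in enlarged crops.

```bash
cat > h.py <<'E'
import numpy as np,cv2
from rig import *
class Cam:
    def __init__(s,n,d=None):
        d=d or get_image(n); s.img=d["frame"][:,:,::-1].copy(); s.T=np.array(d["world_to_cam"]); s.k=d["k1"]
        s.f=s.img.shape[0]/2/np.tan(np.radians(d["fov_y"])/2); s.cx,s.cy=d["cx"],d["cy"]
        s.K=np.array([[s.f,0,s.cx],[0,s.f,s.cy],[0,0,1]]); s.D=np.array([s.k,0,0,0.])
    def proj(s,P):
        P=np.atleast_2d(P)@s.T[:3,:3].T+s.T[:3,3]; u=P[:,0]/-P[:,2]; v=P[:,1]/P[:,2]
        g=1+s.k*(u*u+v*v); return np.c_[s.cx+s.f*u*g,s.cy+s.f*v*g]
    def ray(s,p):
        x,y=cv2.undistortPoints(np.array([[p]],float),s.K,s.D)[0,0]
        return -s.T[:3,:3].T@s.T[:3,3], s.T[:3,:3].T@np.array([x,-y,-1])
    def at(s,p,z):
        o,d=s.ray(p); return o+d*(z-o[2])/d[2]
def tri(obs):
    A=np.zeros((3,3));b=np.zeros(3)
    for c,p in obs:
        o,d=c.ray(p); d=d/np.linalg.norm(d); M=np.eye(3)-np.outer(d,d); A+=M;b+=M@o
    x=np.linalg.solve(A,b); return x,[np.linalg.norm(np.cross(x-c.ray(p)[0],c.ray(p)[1]/np.linalg.norm(c.ray(p)[1]))) for c,p in obs]
def crop(c,r,x,s,f):
    im=c.img[r[0]:r[1],x[0]:x[1]]; cv2.imwrite(f,cv2.resize(im,None,fx=s,fy=s,interpolation=cv2.INTER_CUBIC))
E
python3 - <<'E'
from h import *
s=Cam("scene"); d=Cam("side")
crop(s,(145,235),(225,425),4,"pics/s1.png")
crop(d,(135,310),(250,380),4,"pics/d1.png") if 0 else crop(d,(140,310),(240,380),3.5,"pics/d1.png")
E
```

```text
(no output)
```

View pics/s1.png

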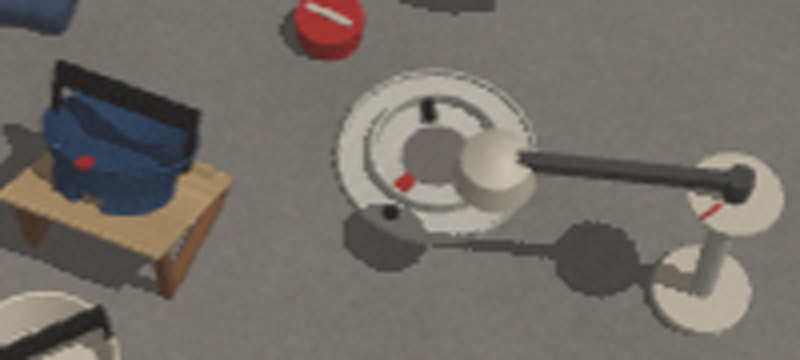

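View pics/d1.png

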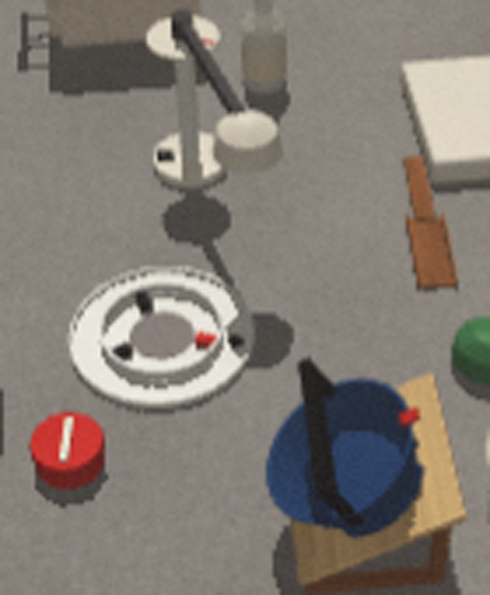

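The crops show the blue bowl with its black bar and red tab on the stand; that is the one meant. On the tray, the red key is at (404,183) in the scene crop and (205,339) in the side crop. The black keys are at (428,110) scene and (145,302), (123,352) side. The dot is at (390,212) / (236,342).

Run:
```python
from h import *
s=Cam("scene"); d=Cam("side")
S=lambda x,y:(s,(x/4+225,y/4+145)); D=lambda x,y:(d,(x/3.5+240,y/3.5+140))
pts=dict(red=[S(404,183),D(205,338)],kA=[S(428,110),D(123,351)],dot=[S(390,212),D(236,342)],
 tray=[S(435,152),D(161,338)],
 bar_py=[S(200,110),D(305,360)],bar_my=[S(57,63),D(352,520)],tab=[S(84,161),D(408,417)],
 shade=[S(498,165),D(247,140)],knob=[S(738,181),D(182,21)],base=[S(700,287),D(190,160)],tick=[S(710,211),D(207,42)],pill=[S(330,22),D(68,450)])
P={}
for k,v in pts.items():
    x,e=tri(v);P[k]=x;print(k,np.round(x,3),np.round(e[0],4))
# red key at z=.014, dot at .004 per camera
for c,ps in ((s,dict(red=S(404,183)[1],kA=S(428,110)[1],dot=S(390,212)[1])),(d,dict(red=D(205,338)[1],kA=D(123,351)[1],kB=D(145,302)[1],dot=D(236,342)[1]))):
    for k,p in ps.items(): print(k,np.round(c.at(p,.004 if k=='dot' else .013),4))
# tray rim: bright-pixel ellipse per camera
for c,cp,z in ((s,(333,184),.002),(d,(286,237),.002)):
    g=cv2.cvtColor(c.img,cv2.COLOR_BGR2HSV); m=((g[...,2]>165)&(g[...,1]<40)).astype(np.uint8)
    n,l,st,ce=cv2.connectedComponentsWithStats(m); 
    best=[i for i in range(1,n) if st[i,0]<cp[0]<st[i,0]+st[i,2] and st[i,1]<cp[1]<st[i,1]+st[i,3]]
    for i in best: print(st[i],ce[i])
```

```text
red [0.506 0.023 0.009] 0.0005
kA [0.421 0.015 0.01 ] 0.001
dot [0.538 0.02  0.002] 0.001
tray [0.46  0.036 0.002] 0.0019
bar_py [ 0.584 -0.144  0.151] 0.0028
bar_my [ 0.589 -0.296  0.136] 0.0164
tab [ 0.664 -0.217  0.147] 0.0005
shade [0.563 0.123 0.186] 0.0025
knob [0.515 0.315 0.202] 0.0008
base [0.512 0.314 0.007] 0.0021
tick [0.539 0.301 0.183] 0.0017
pill [ 0.364 -0.111  0.018] 0.0017
red [0.5079 0.0235 0.013 ]
kA [0.4221 0.0163 0.013 ]
dot [0.5375 0.0207 0.004 ]
red [0.5067 0.0188 0.013 ]
kA [0.4223 0.0118 0.013 ]
kB [0.4483 0.0784 0.013 ]
dot [0.5383 0.0174 0.004 ]
[310 164  47  33 441] [333.65079365 178.45578231]
[259 216  52  40 944] [283.47245763 236.03813559]
```

Tray centre is about (0.460, 0.036), with the red key near -18°. The lamp hinge is about (0.514, 0.314), the arm is at about 14.4°, and the tick direction is about 60°. I'll move above the lamp arm at r≈0.12.

```bash
python3 -m crank '[0,0,0.0763,0.0191,0.0362,0.0045,60, 0,0,0.0763,0.0191,0.0362,0.0045,60, 0,0,0.0763,0.0191,0.0362,0.0045,60, 0,0,0.0763,0.0191,0.0362,0.0045,60, 0,0,0.0763,0.0191,0.0362,0.0045,60, 0,0,0.0763,0.0191,0.0362,0.0045,60, 0,0,0.0763,0.0191,0.0362,0.0045,60, 0,0,0.0763,0.0191,0.0362,0.0045,60, 0,0,0.0763,0.0191,0.0362,0.0045,60, 0,0,0.0763,0.0191,0.0362,0.0045,60, 0,0,0.0763,0.0191,0.0362,0.0045,60, 0,0,0.0763,0.0191,0.0362,0.0045,60, 0,0,0.0763,0.0191,0.0362,0.0045,60, 0,0,0.0763,0.0191,0.0362,0.0045,60, 0,0,0.0763,0.0191,0.0362,0.0045,60, 0,0,0.0763,0.0191,0.0362,0.0045,60, 0,0,0.0763,0.0191,0.0362,0.0045,60, 0,0,0.0763,0.0191,0.0362,0.0045,60, 0,0,0.0763,0.0191,0.0362,0.0045,60, 0,0,0.0763,0.0191,0.0362,0.0045,60]' 20
python3 -m crank '[0,0,0,0,0,0,60]'
python3 - <<'E'
from h import *
c=Cam("wrist"); cv2.imwrite("pics/w1.png",c.img)
o=observe();x=o["tool_rot"][:,0];print(o["position"],np.degrees(np.arctan2(x[1],x[0])),o["q"],o["tool_rot"][2])
print(c.proj([[.514,.314,.202],[.544,.198,.202],[.46,.036,.004],[.563,.123,.211]]))
E
```

```text
time_s: 2.35
position: [0.5433, 0.1998, 0.3036]
tool_rot: [[0.968, 0.253, 0.0], [0.253, -0.968, -0.0], [0.0, 0.0, -1.0]]
ft_force: [-0.0, -0.5, 0.2]
grip_width: 0.0511
time_s: 2.45
position: [0.544, 0.2015, 0.3027]
tool_rot: [[0.967, 0.255, -0.0], [0.255, -0.967, 0.001], [-0.0, -0.001, -1.0]]
ft_force: [-1.4, -1.6, 0.8]
grip_width: 0.051
[0.54320391 0.19963206 0.30265082] 14.589528917082081 [ 8.46483007e+00  2.23861230e+01  5.89012179e+01 -7.39074218e-04
  9.87613701e+01 -6.12480922e+00] [-8.46675267e-04 -7.80306745e-05 -9.99999639e-01]
[[317.42603464  49.64793499]
 [316.71686645 197.88139964]
 [242.00423887 244.96004761]
 [315.8780366  281.10726288]]
```

View pics/w1.png

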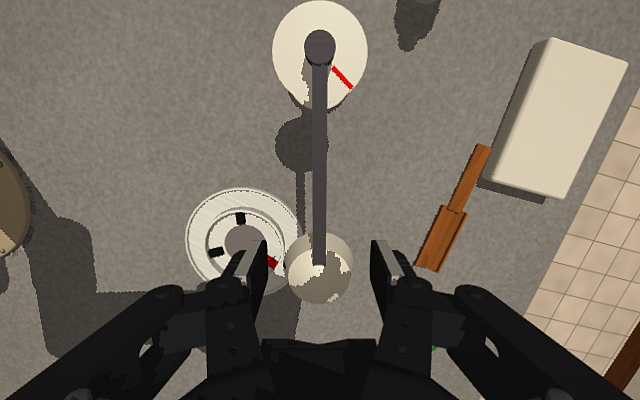

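The wrist view shows the arm along column ~320 from the hinge knob (320,47) to the shade (318,268). The tick runs (333,68)-(352,87), and the keys are visible on the tray. I'll refine the hinge and angles from this picture, and take the tray keys too.

Run:
```python
from h import *
c=Cam("wrist")
h1=c.at((320,46),.213);h2=c.at((320,56),.184);print("hinge",h1,h2)
for p in ((333,68),(352,87)):
    t=c.at(p,.184); v=t-h2; w=t-h1; print("tick",t,np.degrees(np.arctan2(v[0],-v[1])),np.degrees(np.arctan2(w[0],-w[1])),np.hypot(*v[:2]))
a=c.at((320,80),.209);b=c.at((319,230),.209);v=b-a;print("arm",np.degrees(np.arctan2(v[0],-v[1])))
for k,p,z in (("kB",(240,218),.014),("kA",(217,252),.014),("red",(272,262),.014),("pupil",(242,240),.004)): print(k,c.at(p,z))
```

```text
hinge [0.51531309 0.31312042 0.213     ] [0.51600344 0.31105207 0.184     ]
tick [0.52899616 0.30477735 0.184     ] 64.22215169319124 58.62778423712214 0.014428543910631392
tick [0.54876377 0.29427965 0.184     ] 62.888747098886995 60.61003156159127 0.036804253692582015
arm 14.338268885136554
kB [0.44855063 0.0831336  0.014     ]
kA [0.42333889 0.01675119 0.014     ]
red [0.51261066 0.02196193 0.014     ]
pupil [0.45690058 0.04265614 0.004     ]
```

```bash
python3 -m crank '[0,0,0,0,-0.001,-0.0265,60, 0,0,0,0,-0.001,-0.0265,60, 0,0,0,0,-0.001,-0.0265,60, 0,0,0,0,0,-0.0265,60, 0,0,0,0,0,0,0, 0,0,0,0,0,0,0, 0,0,0,0,0,0,0, 0,0,0,0,0,0,0, 0,0,0,0,0,0,0]' 20; python3 -m crank '[0,0,0,0,0,0,0]'
python3 - <<'E'
from h import *
o=observe();p=o["position"];x=o["tool_rot"][:,0];a0=np.degrees(np.arctan2(x[1],x[0]))
h=np.array([.515,.313]);v=p[:2]-h;r=np.hypot(*v);b=np.degrees(np.arctan2(v[0],-v[1]));print(a0,r,b,o["ft_force"],o["grip_width"])
N=13;prev=p[:2]
for i in range(1,N+1):
    t=np.radians(b+(60.3-b)*i/N); q=h+r*np.array([np.sin(t),-np.cos(t)]);print(np.round(q-prev,4),np.radians(60.3-b)/N);prev=q
E
```

```text
time_s: 3.45
position: [0.5431, 0.1951, 0.1983]
tool_rot: [[0.968, 0.249, 0.002], [0.249, -0.968, 0.0], [0.002, 0.0, -1.0]]
ft_force: [0.5, 0.4, 0.6]
grip_width: -0.0
time_s: 3.55
position: [0.543, 0.1951, 0.1979]
tool_rot: [[0.968, 0.249, 0.001], [0.249, -0.968, 0.0], [0.001, 0.0, -1.0]]
ft_force: [-0.1, 0.1, 0.6]
grip_width: -0.0002
14.439609853006495 0.12117889016266503 13.339256178278973 [-0.14373894  0.11284155  0.59202923] -0.00016923029754848932
[0.0074 0.002 ] 0.06304766145189361
[0.0072 0.0025] 0.06304766145189361
[0.0071 0.0029] 0.06304766145189361
[0.0069 0.0033] 0.06304766145189361
[0.0066 0.0038] 0.06304766145189361
[0.0064 0.0042] 0.06304766145189361
[0.0061 0.0046] 0.06304766145189361
[0.0058 0.005 ] 0.06304766145189361
[0.0055 0.0053] 0.06304766145189361
[0.0051 0.0056] 0.06304766145189361
[0.0048 0.006 ] 0.06304766145189361
[0.0044 0.0062] 0.06304766145189361
[0.004  0.0065] 0.06304766145189361
```

Grip width is 0, so the fingers closed without the bar between them. I'll look.

Run:
```python
from h import *
w=Cam("wrist");d=Cam("side");s=Cam("scene")
A=cv2.resize(w.img[:, 160:480],(400,500));B=cv2.resize(d.img[130:230,250:330],(400,500),interpolation=cv2.INTER_CUBIC)
cv2.imwrite("pics/l1.png",np.hstack([A,B]))
```

```text
(no output)
```

View pics/l1.png

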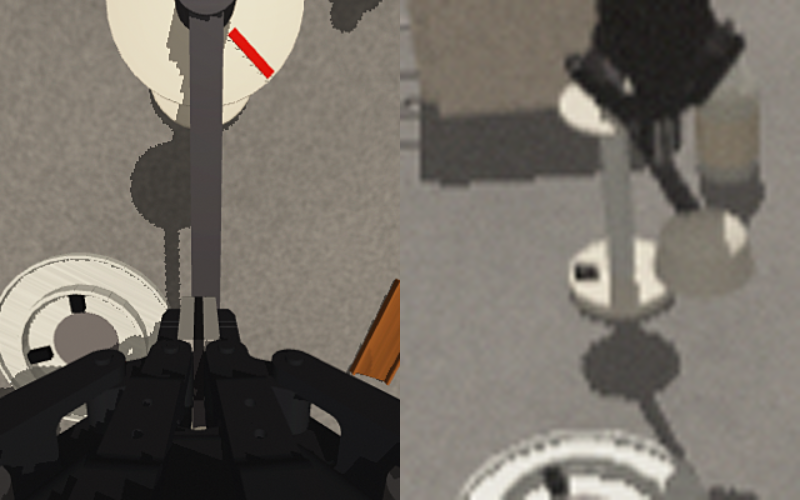

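Run:
```python
from h import *
w=Cam("wrist");d=Cam("side");s=Cam("scene");o=observe();p=o["position"];R=o["tool_rot"]
print("cam",-w.T[:3,:3].T@w.T[:3,3],p,o["q"])
for c in (w,d,s):
    print(c.proj([p,p+R@[0,0,.014],p+R@[0,.011,.014],p+R@[0,-.011,.014],[.515,.313,.209]]).round(1).tolist())
    for r in(.06,.08,.12,.16): print(r,c.proj([[.515+r*.2476,.313-r*.9688,.209],[.515+r*.2476,.313-r*.9688,.195]]).round(1).tolist())
m=cv2.resize(d.img[130:200,270:330],(600,700)[:2],interpolation=cv2.INTER_CUBIC)[:600];n=cv2.resize(s.img[150:230,340:420],(600,600),interpolation=cv2.INTER_CUBIC)
cv2.imwrite("pics/l2.png",np.hstack([m[:, :600],n])[:, ::1] if 0 else cv2.resize(np.hstack([m,n]),(800,400)))
```

```text
cam [0.52583714 0.2626114  0.35676345] [0.54284273 0.19508999 0.1974222 ] [ 8.01478034e+00  2.51700841e+01  7.15563318e+01 -7.12587277e-04
  8.32760715e+01 -6.42718086e+00]
[[317.4, 240.3], [317.4, 231.0], [317.4, 247.6], [317.4, 213.8], [323.2, -14.4]]
0.06 [[322.3, 130.4], [321.9, 128.9]]
0.08 [[322.0, 172.2], [321.7, 167.2]]
0.12 [[321.5, 247.2], [321.3, 236.7]]
0.16 [[321.1, 312.3], [320.9, 297.8]]
[[302.1, 165.1], [302.3, 168.2], [303.3, 169.9], [301.3, 166.5], [291.9, 144.7]]
0.06 [[297.0, 153.2], [297.2, 156.3]]
0.08 [[298.8, 156.1], [299.0, 159.2]]
0.12 [[302.5, 162.1], [302.6, 165.3]]
0.16 [[306.3, 168.4], [306.4, 171.6]]
[[371.8, 186.8], [371.3, 189.0], [368.0, 188.7], [374.6, 189.3], [409.2, 189.4]]
0.06 [[390.8, 187.5], [390.2, 189.7]]
0.08 [[384.7, 186.8], [384.1, 189.0]]
0.12 [[372.5, 185.6], [372.0, 187.8]]
0.16 [[360.4, 184.4], [360.0, 186.6]]
```

View pics/l2.png

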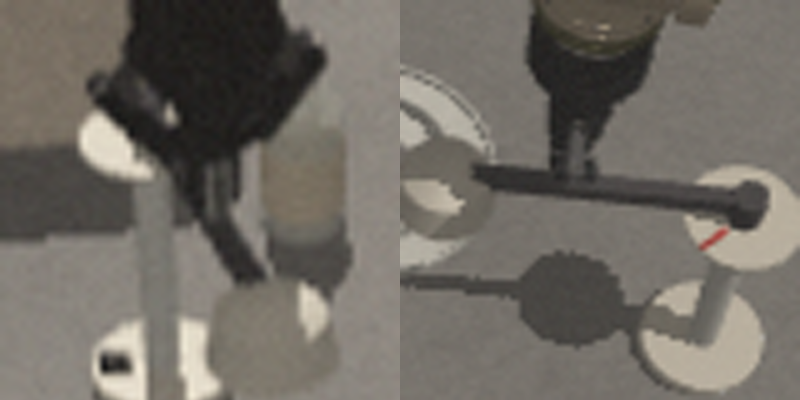

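Wrist, side and scene views agree: the shut fingertips sit about at or above the bar top, at side ≈(303,162) against a predicted 168. The fingers effectively reach less far than I assumed. I'll reopen, go 22 mm lower and close again.

```bash
python3 -m crank '[0,0,0,0,0,0.005,50, 0,0,0,0,0,0,50, 0,0,0,0,0,0,50, 0,0,0,0.001,0,-0.009,50, 0,0,0,0,0,-0.009,50, 0,0,0,0,0,-0.009,50, 0,0,0,0,0,0,50, 0,0,0,0,0,0,0, 0,0,0,0,0,0,0, 0,0,0,0,0,0,0, 0,0,0,0,0,0,0, 0,0,0,0,0,0,0]' 20; python3 -c "
from rig import *
o=observe();print(o['grip_width'],o['position'],o['ft_force'])"
```

```text
time_s: 5.05
position: [0.5443, 0.1951, 0.1758]
tool_rot: [[0.968, 0.249, 0.001], [0.249, -0.968, 0.0], [0.001, 0.0, -1.0]]
ft_force: [1.3, 0.7, 1.8]
grip_width: 0.0115
0.011456970955609042 [0.54425027 0.1951066  0.17583175] [1.32609606 0.70506515 1.83549267]
```

```bash
python3 -m crank '[0,0,0.0622,0.0073,0.0020,0,0, 0,0,0.0622,0.0071,0.0025,0,0, 0,0,0.0622,0.0070,0.0029,0,0, 0,0,0.0622,0.0068,0.0034,0,0, 0,0,0.0622,0.0065,0.0038,0,0, 0,0,0.0622,0.0063,0.0042,0,0, 0,0,0.0622,0.0060,0.0046,0,0, 0,0,0.0622,0.0057,0.0049,0,0, 0,0,0.0622,0.0054,0.0053,0,0, 0,0,0.0622,0.0051,0.0056,0,0, 0,0,0.0622,0.0047,0.0059,0,0, 0,0,0.0622,0.0043,0.0062,0,0, 0,0,0.0622,0.0040,0.0064,0,0, 0,0,0,0,0,0,0, 0,0,0,0,0,0,0]' 20
python3 - <<'E'
from h import *
o=observe();p=o["position"];v=p[:2]-[.515,.313];x=o["tool_rot"][:,0]
print(o["grip_width"],p,np.hypot(*v),np.degrees(np.arctan2(v[0],-v[1])),np.degrees(np.arctan2(x[1],x[0])),o["ft_force"])
E
```

```text
time_s: 6.55
position: [0.6217, 0.2529, 0.1759]
tool_rot: [[0.489, 0.872, 0.004], [0.872, -0.489, 0.001], [0.003, 0.003, -1.0]]
ft_force: [8.3, 1.6, 0.1]
grip_width: 0.0111
0.011142734737231704 [0.62166885 0.25289877 0.17589254] 0.12243529861571203 60.60145880906142 60.73928882754603 [8.32979751 1.59792835 0.13346707]
```

```bash
python3 -m crank '[0,0,0,0,0,0,30, 0,0,0,0,0,0,60, 0,0,0,0,0,0,60, 0,0,0,0,0,0,60, 0,0,0,0,0,0.02,60, 0,0,0,0,0,0.045,60, 0,0,0,0,0,0.045,60, 0,0,0,0,0,0.03,60, 0,0,0,0,0,0,60]' 20
python3 - <<'E'
from h import *
w=Cam("wrist");s=Cam("scene");d=Cam("side")
cv2.imwrite("pics/w2f.png",w.img)
A=cv2.resize(w.img[0:300,200:460],(520,600));B=cv2.resize(s.img[160:240,360:440],(280,280),interpolation=cv2.INTER_CUBIC);C=cv2.resize(d.img[130:210,270:350],(280,280),interpolation=cv2.INTER_CUBIC)
cv2.imwrite("pics/w2.png",np.hstack([A,np.vstack([B,C,np.zeros((40,280,3),np.uint8)])]))
print(w.proj([[.515,.313,.209],[.515,.313,.184]]))
E
```

```text
time_s: 7.45
position: [0.6207, 0.253, 0.3206]
tool_rot: [[0.488, 0.873, 0.009], [0.873, -0.488, 0.002], [0.006, 0.007, -1.0]]
ft_force: [-0.1, 0.6, -0.4]
grip_width: 0.0513
[[318.39357873  43.56135815]
 [318.2305173   49.40466179]]
```

View pics/w2.png

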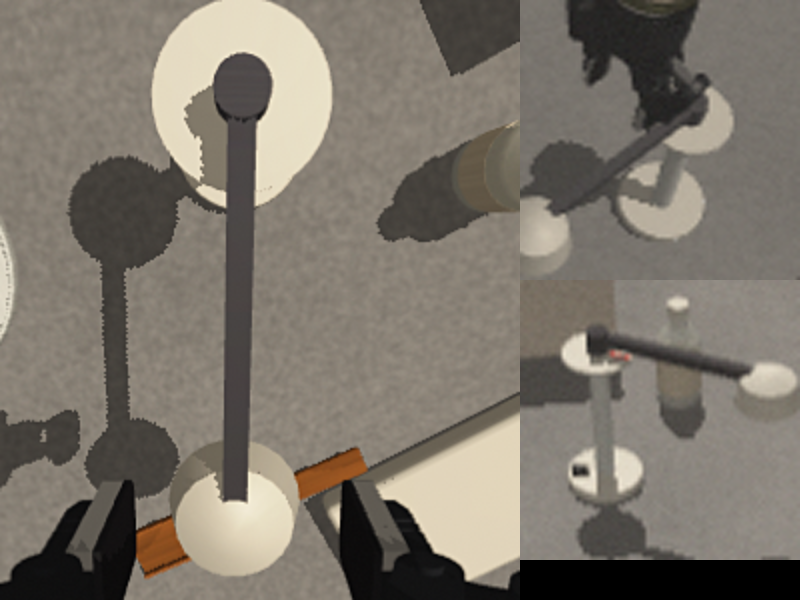

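The arm lies over the red tick, which is now hidden beneath it (hinge (242,85), shade (236,530) in the crop). I'll verify that angle numerically, then move to the bowl with a 30° tilt.

```bash
python3 - <<'E'
from h import *
w=Cam("wrist")
a=w.at((320.5,70),.209);b=w.at((318.5,240),.209);v=b-a;print("arm",np.degrees(np.arctan2(v[0],-v[1])),w.at((321,42.5),.213))
E
python3 -m crank '[0,0,-0.1325,-0.0081,-0.0361,0,60, 0,0,-0.1325,-0.0081,-0.0361,0,60, 0,0,-0.1325,-0.0081,-0.0361,0,60, 0,0,-0.1325,-0.0081,-0.0361,0,60, 0,0,-0.1325,-0.0081,-0.0361,0,60, 0,0,-0.1325,-0.0081,-0.0361,0,60, 0,0,-0.1325,-0.0081,-0.0361,0,60, 0,0,-0.1325,-0.0081,-0.0361,0,60, 0,-0.1047,0,-0.0081,-0.0361,-0.0125,60, 0,-0.1047,0,-0.0081,-0.0361,-0.0125,60, 0,-0.1047,0,-0.0081,-0.0361,-0.0125,60, 0,-0.1047,0,-0.0081,-0.0361,-0.0125,60, 0,-0.1047,0,-0.0081,-0.0361,-0.0125,60, 0,0,0,0,0,0,60, 0,0,0,0,0,0,60]' 20
python3 - <<'E'
from h import *
w=Cam("wrist");cv2.imwrite("pics/w3.png",w.img)
o=observe();R=o["tool_rot"];print(o["position"],R.round(3).tolist(),o["q"])
print(w.proj([[.58,-.217,.145],[.58,-.147,.145],[.58,-.287,.145],[.664,-.217,.147],[.625,-.217,.067]]).round(0).tolist())
E
```

```text
arm 60.22291628297897 [0.51480484 0.31368863 0.213     ]
time_s: 9.15
position: [0.5138, -0.217, 0.2517]
tool_rot: [[0.867, -0.002, 0.498], [-0.003, -1.0, 0.001], [0.498, -0.002, -0.867]]
ft_force: [0.2, -0.5, 0.3]
grip_width: 0.0509
[ 0.51464954 -0.21620687  0.25249009] [[0.867, -0.0, 0.499], [-0.0, -1.0, 0.001], [0.499, -0.001, -0.867]] [-45.50729195  10.07379807  90.86605642  24.41009534  59.53316348
 -54.36598036]
[[323.0, 188.0], [323.0, 112.0], [323.0, 254.0], [390.0, 179.0], [322.0, 171.0]]
```

View pics/w3.png

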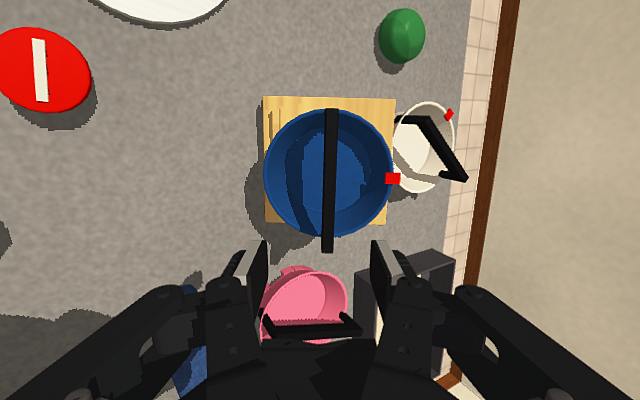

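The wrist view shows the blue bowl with its bar from (331,110) to (327,252), the red tab at (392,178), and the white and pink look-alikes beside it. I'll fit the bowl pose to all three views.

Run:
```python
from h import *
from scipy.optimize import least_squares
from scipy.spatial.transform import Rotation as Ro
w=Cam("wrist");s=Cam("scene");d=Cam("side")
S=lambda x,y:(s,(x/4+225,y/4+145)); D=lambda x,y:(d,(x/3.5+240,y/3.5+140))
B=dict(p=[0,.07,.1],m=[0,-.07,.1],t=[.074,0,.051])
ob=[("p",w,(331.5,110),1),("m",w,(327.5,252),1),("t",w,(392,178),1),("p",)+S(198,108)+(1,),("m",)+S(58,63)+(1,),("t",)+S(84,161)+(1,),("p",)+D(306,362)+(1,),("t",)+D(408,417)+(1,)]
def R(q): return Ro.from_euler("zy",[q[3],-np.radians(30)]).as_matrix() if 0 else (Ro.from_euler("z",q[3])*Ro.from_euler("y",-np.radians(q[4]))).as_matrix()
f=lambda q:np.r_[np.concatenate([(c.proj(q[:3]+R(q)@B[k])[0]-p)*wt*(1.0 if c is w else 2) for k,c,p,wt in ob]),(q[4]-30)*2]
r=least_squares(f,[.625,-.217,.067,0,30],x_scale=[.01,.01,.01,.05,1],loss="soft_l1");q=r.x
print("o",q[:3],np.degrees(q[3]),q[4],r.fun.round(1))
g=q[:3]+R(q)@[0,0,.09];z=-R(q)[:,2];T=g+.030*z;o=observe()
print("grip",g,"TCP target",T,"delta",T-o["position"],"in tool",o["tool_rot"].T@(T-o["position"]))
x=R(q)[:,0];print(Ro.from_matrix(np.c_[x,np.cross(z,x),z]@o["tool_rot"].T).as_rotvec())
```

```text
o [ 0.63256091 -0.21515449  0.06385075] -1.4559058740493676 29.782341995142527 [-1.8 -0.8 -2.4  2.2  0.9 -0.1 -0.1  2.7 -1.1 -0.3 -1.6  4.5 -1.7 -2.
  4.8 -0.4 -0.4]
grip [ 0.58787176 -0.21401867  0.14196342] TCP target [ 0.60276814 -0.21439728  0.11592586] delta [ 0.08728883  0.00088153 -0.13729725] in tool [ 0.00697949 -0.00070922  0.16254672]
[ 0.000614    0.00359729 -0.0282873 ]
```

```bash
python3 -m crank '[0,0,-0.028,0.006,0.001,0.0035,60, 0,0,0,0.0102,0,-0.0176,60, 0,0,0,0.0102,0,-0.0176,60, 0,0,0,0.0102,0,-0.0176,60, 0,0,0,0.0102,0,-0.0176,60, 0,0,0,0.0102,0,-0.0176,60, 0,0,0,0.0102,0,-0.0176,60, 0,0,0,0.0102,0,-0.0176,60, 0,0,0,0.0102,0,-0.0176,60, 0,0,0,0,0,0,60, 0,0,0,0,0,0,60]' 60
python3 -c "
from rig import *
o=observe();print(o['position'],o['ft_force'])"
python3 -m crank '[0,0,0,0,0,0,0, 0,0,0,0,0,0,0, 0,0,0,0,0,0,0, 0,0,0,0,0,0,0, 0,0,0,0,0,0,0, 0,0,0,0,0,0,0]' 60
```

```text
time_s: 10.45
position: [0.6028, -0.2146, 0.116]
tool_rot: [[0.866, -0.026, 0.5], [-0.022, -1.0, -0.013], [0.5, 0.0, -0.866]]
ft_force: [0.5, -0.3, 0.3]
grip_width: 0.0509
[ 0.60279707 -0.21456428  0.11601508] [ 0.49505941 -0.27493258  0.27534617]
time_s: 11.05
position: [0.6023, -0.2156, 0.1165]
tool_rot: [[0.865, -0.027, 0.5], [-0.023, -1.0, -0.015], [0.501, 0.001, -0.866]]
ft_force: [-3.5, 0.1, 6.7]
grip_width: 0.0106
```

```bash
python3 -m crank '[0,0,0,-0.004,0,0.007,0, 0,0,0,-0.008,0,0.014,0, 0,0,0,-0.010,0,0.018,0, 0,0,0,-0.012,0,0.021,0, 0,0,0,-0.012,0,0.021,0, 0,0,0,-0.012,0,0.021,0, 0,0,0,-0.005,0,0.02,0, 0,0.0654,0,0,0,0.01,0, 0,0.0654,0,0,0,0.01,0, 0,0.0654,0,0,0,0.01,0, 0,0.0654,0,0,0,0.01,0, 0,0.0654,0,0,0,0,0, 0,0.0654,0,0,0,0,0, 0,0.0654,0,0,0,0,0, 0,0.0654,0,0,0,0,0, 0,0,0,0,0,0,0, 0,0,0,0,0,0,0]' 60
python3 - <<'E'
from h import *
s=Cam("scene");d=Cam("side");w=Cam("wrist")
A=cv2.resize(w.img[:,160:480],(400,500));B=cv2.resize(d.img[140:320,250:394],(400,500),interpolation=cv2.INTER_CUBIC)
cv2.imwrite("pics/lift.png",np.hstack([A,B]))
o=observe();print(o["position"],o["tool_rot"].round(3).tolist(),o["ft_force"],o["wrist_torque"],o["q"].round(1))
# tray keys in detail for the angle: dark/red masks
for n,c in (("scene",s),("side",d)):
    h=cv2.cvtColor(c.img,cv2.COLOR_BGR2HSV)
    uv=c.proj([[.46,.036,.01]])[0]
    xs,ys=np.meshgrid(np.arange(640),np.arange(400)); near=(np.hypot(xs-uv[0],ys-uv[1])<26)
    red=near&(h[...,1]>150)&((h[...,0]<8)|(h[...,0]>172)); blk=near&(h[...,2]<50)
    for nm,m in (("red",red),("blk",blk)):
        k,l,st,ce=cv2.connectedComponentsWithStats(m.astype(np.uint8))
        for i in range(1,k):
            if st[i,4]>5: print(n,nm,st[i,4],ce[i].round(1),c.at(ce[i],.012).round(4),c.at(ce[i],.004).round(4))
E
```

```text
time_s: 12.75
position: [0.539, -0.2154, 0.2778]
tool_rot: [[1.0, -0.024, 0.001], [-0.024, -1.0, -0.014], [0.002, 0.014, -1.0]]
ft_force: [-0.8, -0.0, -3.2]
grip_width: 0.0108
[ 0.53877265 -0.21556246  0.27803336] [[1.0, -0.024, 0.001], [-0.024, -1.0, -0.014], [0.002, 0.014, -1.0]] [-0.30086668 -0.54409476 -4.1256422 ] [0.02918122 0.04701539 0.00614055] [-33.2  22.8  62.2  -0.6  94.5 -31.8]
scene red 9 [325.6 190.1] [0.5053 0.0208 0.012 ] [0.5008 0.0192 0.004 ]
scene blk 10 [331.5 172. ] [0.42   0.0134 0.012 ] [0.415  0.0119 0.004 ]
scene blk 9 [346.7 183.3] [0.4476 0.0856 0.012 ] [0.4428 0.0844 0.004 ]
scene blk 7 [322.  197.7] [0.5414 0.02   0.012 ] [0.5371 0.0185 0.004 ]
side blk 78 [300.9 217.7] [0.524 0.115 0.012] [0.5244 0.1231 0.004 ]
side blk 12 [280.5 225.8] [0.445  0.0822 0.012 ] [0.4448 0.0901 0.004 ]
side blk 9 [274.9 240. ] [0.4214 0.0142 0.012 ] [0.421  0.0216 0.004 ]
```

View pics/lift.png

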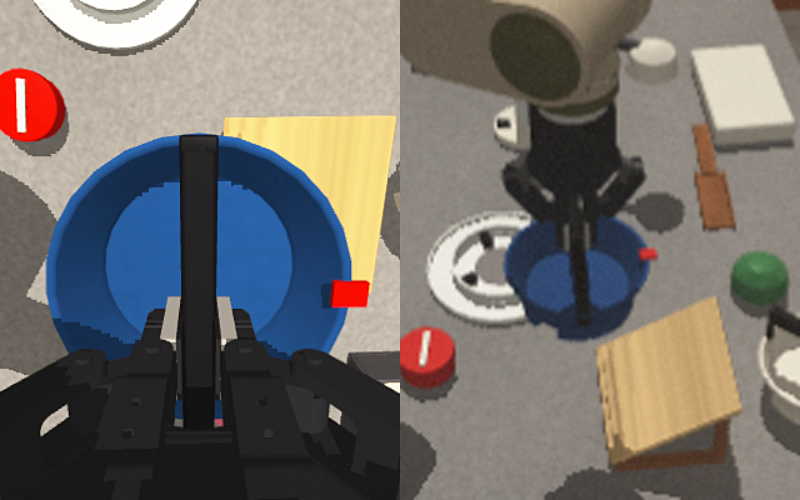

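The bowl hangs upright, with the tab towards +x (350,293 in the wrist crop) and the bar centred between the pads. Next I'll refine the tray centre and key angle.

Run:
```python
from h import *
from scipy.optimize import least_squares
s=Cam("scene");d=Cam("side");d.img=cv2.imread("pics/side0.png")
for n,c in (("scene",s),("side",d)):
    g=cv2.cvtColor(c.img,cv2.COLOR_BGR2GRAY).astype(float)
    for R,z,lab in ((.095,.004,"rim"),(.060,.020,"collar in"),(.064,.020,"collar out")):
        # radial gradient search
        def P(cx,cy,r,zz): 
            a=np.linspace(0,2*np.pi,120,endpoint=False); return c.proj(np.c_[cx+r*np.cos(a),cy+r*np.sin(a),np.full(120,zz)])
        smp=lambda uv: cv2.remap(g.astype(np.float32),uv[:,0].astype(np.float32)[None],uv[:,1].astype(np.float32)[None],cv2.INTER_LINEAR)[0]
        sg=1 if lab!="collar in" else -1
        best=max(((np.clip(sg*(smp(P(x,y,R-.004,z))-smp(P(x,y,R+.004,z))),-60,60).mean(),x,y) for x in np.arange(.445,.48,.001) for y in np.arange(.022,.055,.001)))
        print(n,lab,np.round(best,4))
```

```text
scene rim [3.65647e+01 4.60000e-01 3.60000e-02]
scene collar in [24.2384  0.459   0.039 ]
scene collar out [8.4389 0.447  0.052 ]
side rim [4.53551e+01 4.61000e-01 3.60000e-02]
side collar in [36.7571  0.462   0.043 ]
side collar out [20.9493  0.473   0.047 ]
```

```bash
python3 - <<'E'
from h import *
w=Cam("wrist");o=observe();p=o["position"];R=o["tool_rot"]@np.diag([1,-1,-1.])
for ty,h in ((.0012,.0608),(.006,.0608),(.0012,.066)):
    O=p+R@[0,ty,-h]; print(ty,h,w.proj([O+R@[0,.07,.1],O+R@[.074,0,.051],O+R@[.072,0,.055],O+R@[-.072,0,.055]]).round(1).tolist())
E
python3 -m crank '[0.014,0,-0.0422,-0.0098,0.0313,0,0, 0,0,-0.0422,-0.0098,0.0313,0,0, 0,0,-0.0422,-0.0098,0.0313,0,0, 0,0,-0.0422,-0.0098,0.0313,0,0, 0,0,-0.0422,-0.0098,0.0313,-0.019,0, 0,0,-0.0422,-0.0098,0.0313,-0.019,0, 0,0,-0.0422,-0.0098,0.0313,-0.02,0, 0,0,-0.0422,-0.0098,0.0313,-0.02,0, 0,0,0,0,0,0,0, 0,0,0,0,0,0,0]' 60
python3 - <<'E'
from h import *
o=observe();x=o["tool_rot"][:,0];print(o["position"],o["tool_rot"].round(3).tolist(),np.degrees(np.arctan2(x[1],x[0])),o["ft_force"])
E
```

```text
0.0012 0.0608 [[317.4, 107.8], [441.9, 232.0], [441.1, 234.6], [193.8, 234.4]]
0.006 0.0608 [[317.4, 94.4], [442.8, 224.4], [442.1, 226.9], [192.8, 226.7]]
0.0012 0.066 [[317.4, 108.0], [438.6, 228.8], [437.8, 231.2], [197.1, 231.1]]
time_s: 14.05
position: [0.4609, 0.0352, 0.1999]
tool_rot: [[0.936, -0.352, 0.0], [-0.352, -0.936, -0.0], [0.0, 0.0, -1.0]]
ft_force: [0.1, -0.3, -3.5]
grip_width: 0.0107
[0.46087754 0.03516753 0.19986684] [[0.936, -0.352, 0.0], [-0.352, -0.936, -0.0], [0.0, 0.0, -1.0]] -20.615655041260034 [ 0.0959644  -0.30063844 -3.48471065]
```

The in-hand offset is confirmed, within 2-3 px. I'll lower towards the collar.

```bash
python3 -m crank '[0,0,0,-0.0004,0,-0.03,0, 0,0,0,-0.0004,0,-0.03,0, 0,0,0,0,0,-0.03,0, 0,0,0,0,0,-0.02,0, 0,0,0,0,0,0,0, 0,0,0,0,0,-0.003,0, 0,0,0,0,0,-0.003,0, 0,0,0,0,0,0,0]' 60;  python3 -m crank '[0,0,0,0,0,-0.002,0, 0,0,0,0,0,-0.002,0, 0,0,0,0,0,-0.002,0, 0,0,0,0,0,0,0]' 60
```

```text
time_s: 14.85
position: [0.4606, 0.0346, 0.0843]
tool_rot: [[0.935, -0.354, 0.001], [-0.354, -0.935, -0.0], [0.001, -0.0, -1.0]]
ft_force: [0.5, -0.5, -3.5]
grip_width: 0.0105
time_s: 15.25
position: [0.4601, 0.0349, 0.0774]
tool_rot: [[0.935, -0.353, -0.001], [-0.353, -0.935, 0.0], [-0.001, 0.0, -1.0]]
ft_force: [-0.2, 0.3, -3.8]
grip_width: 0.0109
```

Nothing has touched yet, and by this height the foot should be inside the collar. I'll continue in small steps.

```bash
python3 -m crank '[0,0,0,0,0,-0.002,0, 0,0,0,0,0,-0.002,0, 0,0,0,0,0,0,0]' 60;  python3 -m crank '[0,0,0,0,0,-0.002,0, 0,0,0,0,0,-0.002,0, 0,0,0,0,0,0,0]' 60;  python3 -m crank '[0,0,0,0,0,-0.001,0, 0,0,0,0,0,-0.001,0, 0,0,0,0,0,0,0]' 60
```

```text
time_s: 15.55
position: [0.4601, 0.0349, 0.0734]
tool_rot: [[0.935, -0.353, -0.0], [-0.353, -0.935, 0.0], [-0.001, 0.0, -1.0]]
ft_force: [2.0, 1.3, -3.8]
grip_width: 0.0106
time_s: 15.85
position: [0.4601, 0.0349, 0.0694]
tool_rot: [[0.935, -0.353, -0.0], [-0.353, -0.935, 0.0], [-0.0, -0.0, -1.0]]
ft_force: [0.3, -0.3, -5.5]
grip_width: 0.0106
time_s: 16.15
position: [0.4602, 0.0349, 0.0675]
tool_rot: [[0.935, -0.353, -0.0], [-0.353, -0.935, 0.0], [-0.0, -0.0, -1.0]]
ft_force: [0.9, 0.2, -4.6]
grip_width: 0.0107
```

```bash
python3 -m crank '[0,0,0,0,0,-0.001,0, 0,0,0,0,0,-0.001,0, 0,0,0,0,0,0,0]' 60;  python3 -m crank '[0,0,0,0,0,-0.001,0, 0,0,0,0,0,0,0]' 60;  python3 -m crank '[0,0,0,0,0,-0.001,0, 0,0,0,0,0,0,0]' 60
```

```text
time_s: 16.45
position: [0.4602, 0.0349, 0.0655]
tool_rot: [[0.935, -0.353, -0.0], [-0.353, -0.935, 0.0], [-0.0, -0.0, -1.0]]
ft_force: [1.0, 0.4, -3.9]
grip_width: 0.0107
time_s: 16.65
position: [0.4602, 0.0349, 0.0645]
tool_rot: [[0.935, -0.353, -0.0], [-0.353, -0.935, 0.0], [-0.0, 0.0, -1.0]]
ft_force: [1.2, -0.5, -3.8]
grip_width: 0.0108
time_s: 16.85
position: [0.4603, 0.0348, 0.0638]
tool_rot: [[0.935, -0.353, 0.0], [-0.353, -0.935, -0.0], [0.0, -0.0, -1.0]]
ft_force: [0.4, 0.2, -0.8]
grip_width: 0.0103
```

Contact came at TCP z≈0.064, where home was predicted at 0.065 and riding at 0.075. I'll release and retreat straight up.

```bash
python3 -m crank '[0,0,0,0,0,-0.0005,0, 0,0,0,0,0,0,0]' 60; python3 -m crank '[0,0,0,0,0,0,20, 0,0,0,0,0,0,40, 0,0,0,0,0,0,50, 0,0,0,0,0,0,50, 0,0,0,0,0,0,50, 0,0,0,0,0,0.01,50, 0,0,0,0,0,0.025,50, 0,0,0,0,0,0.04,50, 0,0,0,0,0,0.04,50, 0,0,0,0,0,0.04,50, 0,0,0,0,0,0.04,50, 0,0,0,-0.02,-0.03,0.02,50, 0,0,0,-0.02,-0.04,0,50, 0,0,0,-0.02,-0.04,0,50, 0,0,0,-0.02,-0.04,0,50, 0,0,0,0,0,0,50]'
python3 - <<'E'
from h import *
s=Cam("scene");d=Cam("side")
A=cv2.resize(s.img[145:235,270:430],(800,450),interpolation=cv2.INTER_CUBIC)
cv2.imwrite("pics/f1.png",A);cv2.imwrite("pics/f2.png",cv2.resize(d.img[130:310,235:395],(533,600),interpolation=cv2.INTER_CUBIC))
from scipy.spatial.transform import Rotation as Ro
th=np.radians(-20.6);R=Ro.from_euler("z",th).as_matrix()
for z in (.004,.014):
  for c,sx,x0,y0 in ((s,5,270,145),(d,3.333,235,130)):
    P=np.array([[.4605,.036,z]])+np.array([[.074,0,.051],[0,.07,.1],[0,-.07,.1]])@R.T
    print(z,((c.proj(P)-[x0,y0])*sx).round(0).tolist())
E
```

```text
time_s: 17.05
position: [0.4604, 0.0348, 0.0638]
tool_rot: [[0.935, -0.353, 0.001], [-0.353, -0.935, -0.0], [0.001, -0.0, -1.0]]
ft_force: [-2.0, 0.0, 6.1]
grip_width: 0.011
time_s: 18.65
position: [0.3783, -0.1186, 0.2789]
tool_rot: [[0.933, -0.359, -0.0], [-0.359, -0.933, -0.001], [0.0, 0.001, -1.0]]
ft_force: [0.1, 0.6, -0.8]
grip_width: 0.0426
0.004 [[254.0, 218.0], [395.0, 173.0], [250.0, 66.0]]
0.004 [[233.0, 332.0], [182.0, 243.0], [141.0, 335.0]]
0.014 [[254.0, 211.0], [396.0, 165.0], [250.0, 58.0]]
0.014 [[232.0, 326.0], [181.0, 236.0], [141.0, 329.0]]
```

View pics/f1.png

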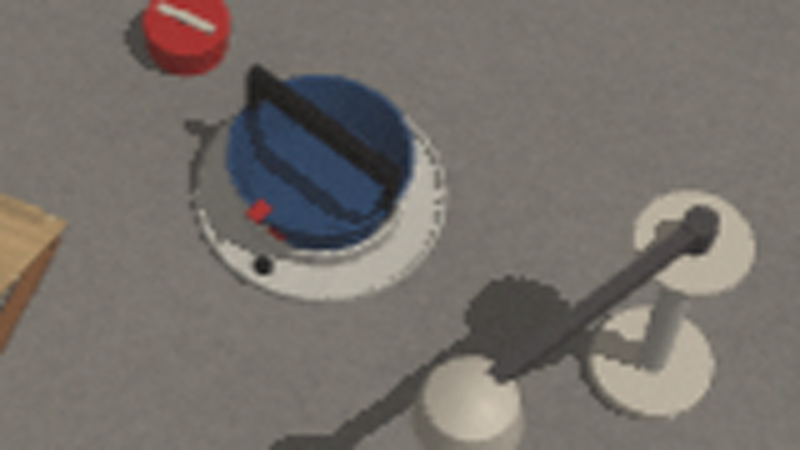

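View pics/f2.png

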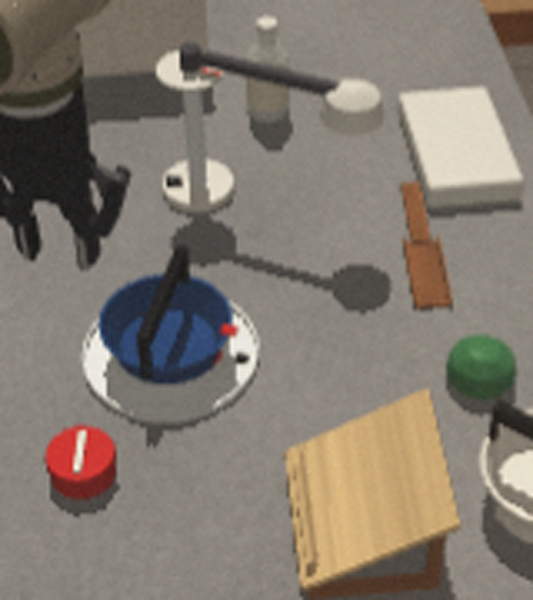

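The scene crop shows the tab at (259,211), the bar from (257,66) to (398,170), and the red key just below the tab. Side view agrees, and everything else is undisturbed. I'll check seat height and level numerically by fitting the rim in both views.

Run:
```python
from h import *
from scipy.optimize import least_squares
from scipy.spatial.transform import Rotation as Ro
cams=[Cam("scene"),Cam("side")];M=[]
for c in cams:
    h=cv2.cvtColor(c.img,cv2.COLOR_BGR2HSV); m=((abs(h[...,0].astype(int)-109)<14)&(h[...,1]>110)).astype(np.uint8)
    u=c.proj([[.46,.036,.03]])[0].astype(int); m[:max(u[1]-35,0)]=0;m[u[1]+35:]=0;m[:,:u[0]-35]=0;m[:,u[0]+35:]=0
    M.append(m)
# the upper (far-side) outline of the blue region is the rim: top-most blue pixel per column
obs=[]
for c,m in zip(cams,M):
    for x in np.where(m.sum(0)>6)[0]:
        y=np.where(m[:,x])[0].min(); obs.append((c,x,y-.5))
    # left/right edges
a=np.linspace(0,2*np.pi,720)
def rim(q): 
    R=Ro.from_euler("xy",q[3:5]).as_matrix(); return np.c_[.072*np.cos(a),.072*np.sin(a),0*a]@R.T+q[:3]
def f(q):
    r=rim(q);out=[]
    for c in cams:
        uv=c.proj(r);
        for cc,x,y in obs:
            if cc is c: out.append(np.hypot(uv[:,0]-x,uv[:,1]-y).min())
    return np.array(out)
for z in (.059,.069):
    r=least_squares(lambda q:f([q[0],q[1],z,0,0]),[.4605,.036],x_scale=.01,diff_step=1e-3,loss="soft_l1",f_scale=.5);print(z,r.x,r.cost)
r=least_squares(lambda q:f([q[0],q[1],q[2],0,0]),[.4605,.036,.064],x_scale=.01,diff_step=1e-3,loss="soft_l1",f_scale=.5);print(r.x,r.cost)
r=least_squares(f,[.4605,.036,.064,0,0],x_scale=[.01,.01,.01,.1,.1],diff_step=1e-3,loss="soft_l1",f_scale=.5);print(r.x,r.cost)
# triangulate tab and red-below
S=lambda x,y:(cams[0],(x/5+270,y/5+145)); D=lambda x,y:(cams[1],(x/3.333+235,y/3.333+130))
for n,o in dict(tab=[S(259,211),D(229,329)],key=[S(276,233),D(218,357)],barp=[S(398,168),D(183,247)],barm=[S(257,68),D(146,338)]).items(): print(n,tri(o))
```

```text
0.059 [0.46174689 0.03025064] 88.49261653827197
0.069 [0.47136806 0.01324015] 108.47405685163105
[0.45809514 0.03861839 0.04842996] 76.61271461932884
[0.45942523 0.01677379 0.04402823 0.63634387 0.06835512] 58.46074979187101
tab (array([0.52561609, 0.01217987, 0.05847633]), [np.float64(0.0006154559159615717), np.float64(0.0006154559159616462)])
key (array([0.51184628, 0.02059857, 0.00871983]), [np.float64(0.0016495107811030534), np.float64(0.0016495107811030473)])
barp (array([0.48339075, 0.10083292, 0.10209362]), [np.float64(0.0036638314250499356), np.float64(0.0036638314250500006)])
barm (array([ 0.43687243, -0.02616277,  0.09969557]), [np.float64(0.003965710275197992), np.float64(0.0039657102751979425)])
```

The bar ends triangulate to about 0.102 and 0.100 m (0.104 expected when home, 0.114 when riding). The rim fit also prefers home, and the tab azimuth is about -20°, matching the keys. The gripper is clear of everything, so I'm handing in.

```bash
python3 -c "
from rig import *
print(close_job())"
```

```text
the job is handed in; nothing more can be done
None
```

I moved the nightlight arm to the 60 degree mark, then set the blue bowl home on the tray. I let go of it and handed the job in at about 19 s of the 72 s.

- **Nightlight:** I gripped the arm and swung it from about 14° to the mark. Afterwards the wrist picture measured it at 60.2°, with the red tick hidden under the arm. The last pictures show it still there.
- **Bowl:** I lifted it by its bar, set it upright and turned it to about -20.6° to match the keys. It went straight down into the collar without catching. Contact came with the tool at 0.064 m, where I expected 0.065 home and 0.075 if riding on the keys.
- **Final checks on the bowl:** The two bar ends measure about 0.102 and 0.100 m high (0.104 home, 0.114 riding), and the tab points to about -20°. That means home and level to roughly 1°. The other things looked undisturbed, and the gripper is clear of everything.

Some things did not go as expected or disagreed:
- **First grip on the lamp arm:** It closed on nothing, because the fingers reach roughly 28 mm less far than described. I went 22 mm lower for the lamp and allowed for the shortfall on the bowl.
- **Rim fit:** A camera fit of the bowl's rim was weak. It favoured home over riding, but the unconstrained fits gave an implausibly low rim, and one also an implausible tilt, so I relied on the bar ends and the contact height.
- **Red key angle:** In the last pictures the partly hidden red key measured about -17° against the bowl's -20°, which is within the notch play.

I did not do a twist test on the seated bowl.

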